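# Put the flat file away in its narrow brass sleeve

### The arm

A 7-joint arm with a two-finger parallel gripper is mounted at the origin on the work surface. World frame = base frame: x ahead of the robot, y to its left, z up, the work surface at z = 0. Lengths are in m, angles in rad, forces in N, time in s.
With the tool pointing down it reaches from about 0.375 to 0.925 m from the base axis. Payload 3.1 kg.
Tool frame: the origin (TCP) lies at the very end of the fingers, on their centre line; the grasp point (between the pads) lies 19 mm behind it (r.hold_point_z is the distance from the TCP to the grasp point, in m); z points along the fingers, y is the line along which they close (so a half turn about z gives the same grasp; the last joint's range is limited). The gripper opens to 85 mm and grips with 20 to 120 N. Pads are 22 mm wide; open, the fingers measure 114 mm over their backs; the gripper's body (76 mm by 85 mm) begins 54 mm behind the grasp point. The pads swing forward as they close: fully open they stand 13 mm farther back than shut.
Start: joints at [-1.269, 0.383, 0.044, 1.598, -0.018, 1.161, -0.05], TCP at [0.253, 0.599, 0.231] pointing down, gripper open.
Joint ranges: [-2.61, 2.61], [-0.41, 2.15], [-1.48, 1.57], [0, 2.5], [-1.57, 4.71], [0.05, 1.97], [-2.85, 2.85]. Speed limits (rad/s): [2.79, 2.79, 3.14, 3.14, 3.14, 3.14, 3.14].

### API

Orientations are given as [roll, pitch, yaw] about the fixed x, y, z axes, in that order (R = Rz(yaw) Ry(pitch) Rx(roll)).
In Python, from bench import r, cams, ticket gives the robot as it stands.
- The arm moves only by the tool jog_arm, never from a script. Its argument "rows" is a list of rows, each a list of 3 entries, a list of its own where there are three numbers: the shift along the world's x, y, z in mm, then the turn about the world's z in rad, then the finger opening in mm, from 0 to 85.4. In form: [[[tx, ty, tz], turn, hand], ...]. A call has 1 to 10 rows; each row is the pose to reach, as a shift and turn from the pose commanded when the call began; what a row does not reach only later rows make up. A row lasts 1/10 s, in which the tool goes at most 50 mm and 8.59 degrees, less where a joint would pass 70% of its speed; a pose out of reach is approached as far as the arm can. A call with a gripper value outside its range is refused whole. The fingers move at their own pace and stop on an object; "squeeze" is the grip in N (left out, the last holds). Time passes only in rows, so rows that repeat a pose let the fingers close. It gives the time, the measured TCP pose, the force, the opening and the grip force at its end, in the units of the state.
- r.get_obs(): the state, without advancing time (a new reading comes with each control period).
- cams.capture(name): name is "scene" or "top" or "wrist"; returns a dict with "image" (400x640x3 uint8, red, green, blue), "intrinsics" (3x3 intrinsics, pixels), "eye" and "orientation" of the camera in the world; the wrist camera has in their place "hand_eye" (4x4, takes a point from camera to tool coordinates, whose origin is the TCP and whose axes are the flange's). Camera axes: x right, y up, looking along -z (the intrinsics and any distortion apply to the point x, -y, -z); pixel columns grow to the right and rows downward; lengths in m; the calibration is good to about 2 mm. A picture is of the moment at which its call begins: read the wrist's pose just before it. There is no depth.
- ticket.sign_off(): hands the job in; it is judged then, once.
Trained networks look in the newest picture that a camera, given by its name, has taken for a name from the list of things; names that differ only in an ending like _2 or _b are one class to them, and where a whole thing is asked for, a point or a joint stands for the part that bears it (a point fixed in the world has none). Each returns a list of dicts, best first, with "p" (0 to 1); they miss things now and then, are a little off and sometimes report something else, mostly with a low value. They report only what shows in the picture. A call takes as long as a camera call.
- cams.silhouettes(camera, target): "region" (400x640 bool, what is visible of it).
- cams.mark_of(camera, target): "xyz" ([x, y, z] in m, in world coordinates, good to about 4 mm: a listed point, or the origin of a listed thing).
The state is a dict: "t": time; "q": joint angles; "qvel": joint speeds; "tau": joint torques, N m; "eef_pos": TCP position; "orientation": TCP orientation; "contact_force": force on the tool from outside, world axes, zero at the start; "moment": the same for the moment, N m; "finger_gap": finger opening in m; "grasp_force": force on a finger pad.
Only numpy, scipy, OpenCV 4.12 (cv2) and the standard library are available. Lean on these libraries where they do the work, as an engineer would, in place of code of your own. Each camera call takes 0.05 s, during which the arm holds its last target. There are 200 camera calls.

### The job

The flat file with the slab handle stands in the two-bay tool rack, where only the broad faces of its handle can be taken. First stand it down in the open rest block and let go, so that you can take it again by the narrow ends of the handle; then put its blade into the narrow brass sleeve between the two tall cheeks and push it fully home against the stiff cork plug inside, handle seated on the sleeve and upright, and let go. Do not disturb the other tool in the rack or the tin, steel block and stone on the bench.

Things in the scene. Friction and masses are not known exactly. Their poses are not given: they have to be found in the camera images.
- file: flat file, loose, 0.13 kg, upright in either bay of the rack. Origin: middle of the handle's underside; z up. Slab wooden handle 20 thick (x) by 44 wide (y) by 70 mm tall (z 0 to 70): broad faces look along x, narrow ends along y. Below it the steel blade, 6 (x) by 14 mm (y), z 0 to -44, then a narrower tip 4 by 11 mm to z -50. A half turn about z makes no difference.
- rack: fixed dark wooden rack 70 (x) by 140 (y) by 60 mm tall, origin centre of underside. Two slots 9 by 17 mm (long along y) at y +-31, 54 deep; handles stand on its top (z 60), axes parallel to the rack's. Dividers 60 (x) by 8 (y) mm at y -62, 0, 62 rise to z 130, level with the file's top, 5 mm from its narrow ends: no room for a finger. The broad faces are open.
- rest_mouth (a point): middle of the slot's mouth in the top of the open rest block: a fixed pale plywood block 60 (x) by 64 (y) by 60 mm tall with nothing around it; this point is 60 mm above the bench. The slot is 9 (x) by 17 mm (y), 54 mm deep: the blade fits easily with its width along y, and the handle's underside sits on the block's top.
- sleeve_mouth (a point): middle of the mouth of the fixed brass sleeve (20 by 30 mm outside), 60 mm above the bench. Its slot, 7.6 (x) by 15.6 mm (y) with a 1.5 mm chamfer, takes the blade with its width along y. Home, the handle's underside rests on the sleeve's rim, the handle's top 130 mm above the bench; fingers fit only at the handle's narrow ends because of the cheeks (see sleeve).
- sleeve: the fixed stand that holds the brass sleeve, origin on the bench under the sleeve's middle. Two wooden cheeks, 12 mm thick (x), 70 mm long (y), 146 mm tall, stand at x -26 and +26, leaving a 40 mm wide gap between them, open at both y ends and above; the sleeve is in the middle of the gap.
- plug (a joint): cork plug that slides stiffly down inside the brass sleeve: 0 = its top is 18 mm below the mouth, growing as it is pushed down, to 0.034 m at most; about 0.032 when the file is home. It takes about 6 N to move, does not spring back and does not move under the file's own weight. It may start up to 8 mm down.
- burnisher: bystander: steel burnisher with a round wooden handle 25 mm thick and 68 mm tall, loose in the rack's other bay; origin at the middle of the handle's underside.
- tin: bystander: round aluminium tin 72 mm wide, 24 mm tall, loose on the bench; origin at the centre of its underside.
- block: bystander: square steel bench block 65 by 65 by 20 mm, loose on the bench; origin at the centre of its underside.
- stone: bystander: amber-coloured cut stone about 42 mm wide and 21 mm tall, loose on the bench; origin at the centre of its underside.

How it is judged:
On the way:
1. the file stands upright in the open rest block, its handle's underside on the block's top, let go (z of file in the frame of rest_mouth between -0.004 and 0.004 m and horizontal distance between file and rest_mouth below 0.008 m and angle between file's own z axis and vertical below 0.08 rad and contact force between the fingers and file below 0.1 N and linear speed of file below 0.02 m/s), for 0.2 s.
At the end, for the whole second after the job is handed in: the file is fully home in the brass sleeve: the handle's underside within 3 mm of the sleeve's mouth in height and 4 mm sideways, upright within 0.05 rad, plug pushed down past 27 mm, the file let go and at rest (z of file in the frame of sleeve_mouth between -0.004 and 0.003 m and horizontal distance between file and sleeve_mouth below 0.004 m and angle between file's own z axis and vertical below 0.05 rad and contact force between the fingers and file below 0.1 N and linear speed of file below 0.02 m/s and value of joint plug above 0.027 m); the robot touches nothing.
It fails at once if the burnisher is disturbed (moved by more than 15 mm) (distance of burnisher from where it was at the start of the episode above 0.015 m).
It fails at once if the tin is disturbed (moved by more than 15 mm) (distance of tin from where it was at the start of the episode above 0.015 m).
It fails at once if the block is disturbed (moved by more than 15 mm) (distance of block from where it was at the start of the episode above 0.015 m).
It fails at once if the stone is disturbed (moved by more than 15 mm) (distance of stone from where it was at the start of the episode above 0.015 m).
It also fails if it takes over 72 s, if anything falls off the work surface, if the arm or the gripper's body presses on something with over 40 N, if the wrist force passes 120 N, or if a joint passes its speed limit or range.

## Working session

There is one attempt and no reset: what is moved stays moved. The work goes in short steps, Python scripts to look and compute and a tool call to move; the robot and the scene stay as the last step left them, time stands still between calls to the robot, and variables do not carry over. Pictures are saved under pics/ and viewed, at most 10 in all, crops included, and the job is handed in when it is done.

Besides the shell and the picture viewer there is one more tool, called after ">>>" as name([rows], argument=value, ...), one row to a line, values as JSON. jog_arm: Moves the arm, as the interface text tells. Its arguments: {"type":"object","properties":{"rows":{"type":"array"},"squeeze":{"type":"number"}},"required":["rows"]}

```bash
mkdir -p pics
cat > h.py <<'E'
import numpy as np, cv2
from bench import r, cams, ticket
def snap(n, save=None):
    c=cams.capture(n)
    if save: cv2.imwrite('pics/'+save, c['image'][:,:,::-1])
    return c
E
python3 - <<'E'
from h import *
o=r.get_obs(); print({k:np.round(v,3) for k,v in o.items()})
ims=[]
for n in ['scene','top']:
    c=snap(n); ims.append(c['image'])
    print(n,np.round(c['eye'],3),np.round(c['orientation'],3).tolist(),np.round(c['intrinsics'],1).tolist())
    for t in ['file','rack','rest_mouth','sleeve_mouth','sleeve','burnisher','tin','block','stone']:
        print(n,t,[(np.round(d['xyz'],3).tolist(),round(d['p'],2)) for d in cams.mark_of(n,t)[:2]])
cv2.imwrite('pics/a.png',cv2.resize(ims[0],(800,500))[:,:,::-1]); cv2.imwrite('pics/b.png',cv2.resize(ims[1],(800,500))[:,:,::-1])
E
```

```text
{'t': np.float64(0.0), 'q': array([-1.269,  0.384,  0.044,  1.6  , -0.018,  1.161, -0.05 ]), 'qvel': array([ 0.   , -0.   ,  0.   , -0.   , -0.   ,  0.001, -0.   ]), 'tau': array([ 0.0000e+00, -4.3344e+01,  1.0250e+00, -2.4951e+01,  1.1000e-02,
        1.1000e-02, -0.0000e+00]), 'eef_pos': array([0.253, 0.598, 0.23 ]), 'orientation': array([-3.139,  0.   ,  2.742]), 'contact_force': array([ 0.23 ,  0.456, -0.064]), 'moment': array([-0.018, -0.063, -0.071]), 'grasp_force': np.float64(0.0), 'finger_gap': np.float64(0.085)}
scene [ 1.233 -0.014  0.879] [0.661, 0.007, 1.525] [[473.1, 0.0, 318.2], [0.0, 473.1, 196.9], [0.0, 0.0, 1.0]]
scene file [([0.495, -0.213, 0.062], 0.67)]
scene rack [([0.501, -0.242, 0.004], 0.63)]
scene rest_mouth [([0.636, 0.038, 0.064], 0.61)]
scene sleeve_mouth [([0.53, 0.304, 0.06], 0.97)]
scene sleeve [([0.532, 0.302, 0.06], 0.71), ([0.53, 0.298, -0.003], 0.55)]
scene burnisher [([0.507, -0.27, 0.061], 0.59)]
scene tin [([0.419, 0.022, -0.006], 0.68)]
scene block [([0.734, -0.174, 0.005], 0.75)]
scene stone [([0.745, 0.215, 0.0], 0.82)]
top [4.320e-01 1.000e-03 1.311e+00] [0.109, -0.0, -1.597] [[490.6, 0.0, 320.4], [0.0, 490.6, 204.9], [0.0, 0.0, 1.0]]
top file [([0.633, 0.037, 0.063], 0.72), ([0.49, -0.208, 0.059], 0.58)]
top rack [([0.499, -0.244, 0.004], 0.91)]
top rest_mouth [([0.638, 0.036, 0.061], 0.93)]
top sleeve_mouth [([0.528, 0.302, 0.058], 0.69)]
top sleeve [([0.532, 0.295, -0.002], 0.6)]
top burnisher [([0.53, 0.301, 0.06], 0.44), ([0.507, -0.272, 0.062], 0.43)]
top tin [([0.418, 0.017, -0.003], 0.8)]
top block [([0.742, -0.177, 0.002], 0.74)]
top stone [([0.742, 0.224, -0.0], 0.49)]
```

View pics/a.png

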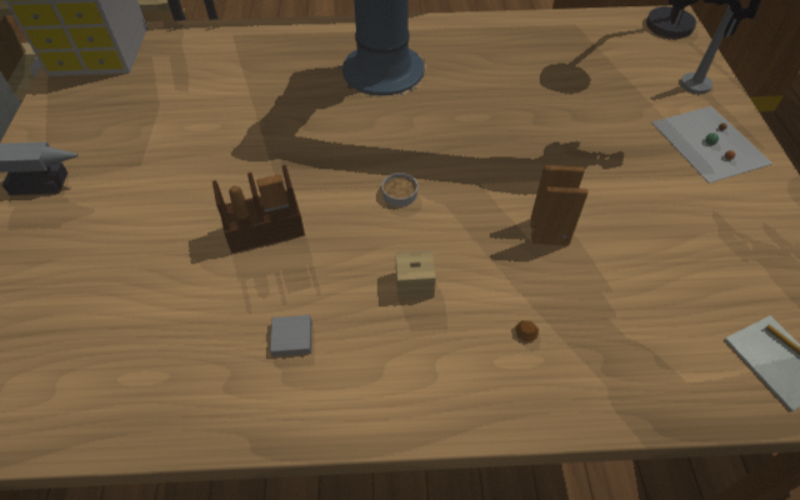

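View pics/b.png

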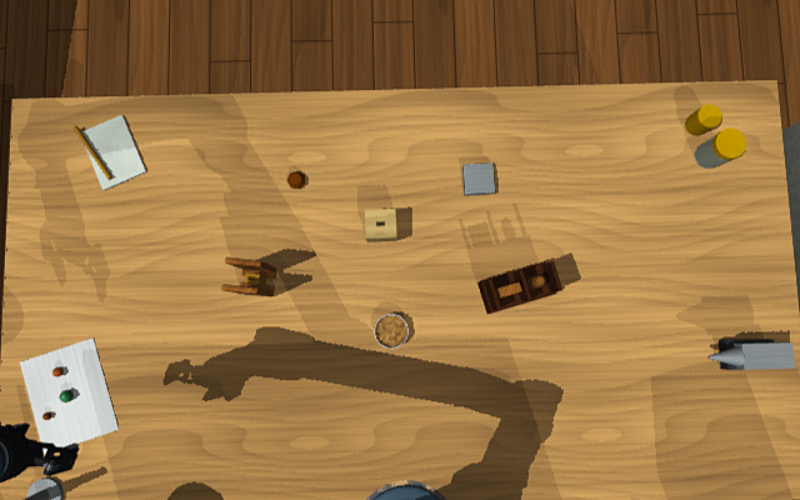

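The scene view shows the rack at about (260,215), with the file on the right of the burnisher. The rest is at (415,272), the sleeve between its cheeks at (558,205), the tin at (400,190), the block at (291,336) and the stone at (527,331). The top view agrees with this, and the rack is turned by about 0.23 rad. Next I'll go over the sleeve, then the rest and the rack, using the wrist camera.

>>> jog_arm([
  [[30,-32,40],0,85],
  [[60,-65,80],0,85],
  [[90,-97,120],0,85],
  [[120,-130,150],0,85],
  [[150,-162,150],0,85],
  [[180,-195,150],0,85],
  [[210,-227,150],0,85],
  [[240,-260,150],0,85],
  [[277,-299,150],0,85],
  [[277,-299,150],0,85],
])

```text
t: 2.0
eef_pos: [0.5356, 0.2906, 0.3818]
orientation: [-3.139, 0.005, 2.728]
contact_force: [0.9, -0.3, 0.2]
finger_gap: 0.085
grasp_force: 0.0
```

```bash
cat >> h.py <<'E'
from scipy.spatial.transform import Rotation as R
def wcam():
    o=r.get_obs(); c=cams.capture('wrist')
    T=np.eye(4); T[:3,:3]=R.from_euler('xyz',o['orientation']).as_matrix(); T[:3,3]=o['eef_pos']
    return c, T@np.array(c['hand_eye'])
def fixed(n):
    c=cams.capture(n); T=np.eye(4); o=np.array(c['orientation'])
    T[:3,:3]=R.from_euler('xyz',o).as_matrix() if o.shape==(3,) else o
    T[:3,3]=c['eye']; return c,T
def back(c,T,uv,z):
    K=np.array(c['intrinsics']); uv=np.atleast_2d(np.array(uv,float))
    d=c.get('distortion'); 
    n=cv2.undistortPoints(uv[:,None],K,None if d is None else np.array(d))[:,0]
    v=np.c_[n[:,0],-n[:,1],-np.ones(len(n))]@T[:3,:3].T
    return T[:3,3]+v*((z-T[2,3])/v[:,2])[:,None]
def proj(c,T,P):
    q=(np.atleast_2d(P)-T[:3,3])@T[:3,:3]; K=np.array(c['intrinsics'])
    return np.c_[K[0,0]*q[:,0]/-q[:,2]+K[0,2], K[1,1]*-q[:,1]/-q[:,2]+K[1,2]]
E
python3 - <<'E'
from h import *
c,T=wcam(); print(c.keys(),np.round(np.array(c['hand_eye']),3).tolist(),np.round(c['intrinsics'],1).tolist())
cv2.imwrite('pics/c.png',c['image'][:,:,::-1]); np.savez('pics/c.npz',im=c['image'],T=T,K=c['intrinsics'])
print(r.get_obs()['eef_pos'])
for t in ['sleeve_mouth','sleeve','stone']: print(t,[(np.round(d['xyz'],4),d['p']) for d in cams.mark_of('wrist',t)])
E
```

```text
dict_keys(['image', 'intrinsics', 'hand_eye']) [[0.0, 0.951, 0.308, 0.079], [1.0, -0.0, -0.0, 0.001], [0.0, 0.308, -0.951, -0.143], [0.0, 0.0, 0.0, 1.0]] [[358.6, 0.0, 318.9], [0.0, 358.6, 199.1], [0.0, 0.0, 1.0]]
[0.5344133  0.29263971 0.38157669]
sleeve_mouth [(array([ 0.4179,  0.0252, -0.0012]), 0.66), (array([0.5297, 0.2997, 0.0599]), 0.63)]
sleeve [(array([0.5355, 0.3024, 0.0006]), 0.78)]
stone [(array([0.7476, 0.2201, 0.    ]), 0.66)]
```

View pics/c.png

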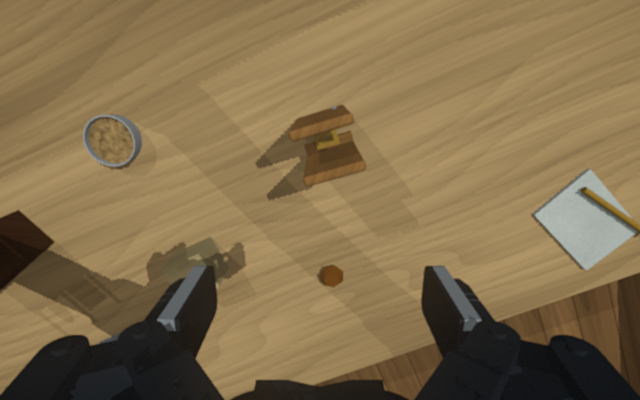

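The wrist view shows the cheeks at (320,122) and (335,160), the brass slot near (327,140), the stone at (331,275) and the tin at (112,140). Next I'll move between the rest and the rack.

>>> jog_arm([
  [[-4,-45,0],-0.14,85],
  [[-8,-90,0],-0.28,85],
  [[-12,-135,0],-0.42,85],
  [[-16,-180,0],-0.56,85],
  [[-20,-225,0],-0.7,85],
  [[-24,-270,0],-0.84,85],
  [[-28,-315,0],-0.93,85],
  [[-32,-360,0],-0.93,85],
  [[-35,-410,0],-0.93,85],
  [[-35,-410,0],-0.93,85],
])

```text
t: 3.2
eef_pos: [0.4936, -0.1169, 0.3822]
orientation: [3.141, 0.003, 1.802]
contact_force: [-0.4, -0.1, 0.6]
finger_gap: 0.0851
grasp_force: 0.0
```

```bash
cat >> h.py <<'E'
from scipy.optimize import minimize
def box(x,y,z0,z1,cx=0,cy=0):
    return np.array([[cx+sx*x/2,cy+sy*y/2,z] for sx in(-1,1) for sy in(-1,1) for z in(z0,z1)])/1000
SHAPES={'rack':[box(70,140,0,60)]+[box(60,8,60,130,0,d) for d in(-62,0,62)],
 'sleeve':[box(12,70,0,146,-26),box(12,70,0,146,26),box(20,30,0,60)],
 'file':[box(20,44,0,70),box(6,14,-44,0)],
 'rest':[box(60,64,0,60)]}
def render(c,T,shape,p,z=0):
    m=np.zeros((400,640),np.uint8); Rz=R.from_euler('z',p[2]).as_matrix()
    for b in SHAPES[shape]:
        P=b@Rz.T+[p[0],p[1],z]
        h=cv2.convexHull(np.round(proj(c,T,P)*16).astype(np.int32)); cv2.fillConvexPoly(m,h,1,cv2.LINE_8,4)
    return m>0
def fit(views,shape,p0,z=0):
    def cost(p):
        s=0
        for c,T,m in views:
            q=render(c,T,shape,p,z); s+=1-(q&m).sum()/max(1,(q|m).sum())
        return s/len(views)
    best=None
    for dy in(-.12,0,.12):
        s=np.array([[0,0,0],[.006,0,0],[0,.006,0],[0,0,.1]])+np.array(p0)+[0,0,dy]
        q=minimize(cost,s[0],method='Nelder-Mead',options=dict(initial_simplex=s,xatol=1e-4,fatol=1e-4))
        if best is None or q.fun<best.fun: best=q
    return np.round(best.x,4),round(best.fun,3)
def sil(cam,c,T,t):
    s=cams.silhouettes(cam,t); return [(c,T,d['region'],d['p']) for d in s[:1]]
E
python3 - <<'E'
from h import *
import pickle
V={k:[] for k in['rack','sleeve','file']}
for n in['wrist','scene','top']:
    c,T=wcam() if n=='wrist' else fixed(n)
    if n=='wrist':
        cv2.imwrite('pics/d.png',c['image'][:,:,::-1]); W=(c,T); print(r.get_obs()['eef_pos'])
        for t in ['file','rack','burnisher','rest_mouth']: print(t,[(np.round(d['xyz'],4),round(d['p'],2)) for d in cams.mark_of('wrist',t)[:2]])
    for t in V:
        for v in sil(n,c,T,t): V[t].append((n,)+v)
pickle.dump((V,W),open('v.pkl','wb'))
G={'rack':(.5,-.243,.23,0),'sleeve':(.531,.3,-.15,0),'file':(.492,-.21,.23,.06)}
for t in V:
    for v in V[t]: print(t,v[0],round(v[4],2),v[3].sum(),fit([v[1:4]],t,G[t][:3],G[t][3]))
    print(t,'all',fit([v[1:4] for v in V[t]],t,G[t][:3],G[t][3]))
E
```

```text
[ 0.49447645 -0.1123274   0.38189403]
file [(array([ 0.4899, -0.2102,  0.0531]), 0.75), (array([ 0.4161,  0.0211, -0.0018]), 0.18)]
rack [(array([ 0.5028, -0.24  ,  0.0025]), 0.77)]
burnisher [(array([ 0.5122, -0.274 ,  0.0617]), 0.59)]
rest_mouth [(array([0.6347, 0.0366, 0.0611]), 0.69)]
rack wrist 0.89 5145 (array([ 0.5004, -0.2413,  0.2612]), np.float64(0.209))
rack scene 0.85 2320 (array([ 0.4954, -0.2423,  0.2695]), np.float64(0.196))
rack top 0.69 650 (array([ 0.5  , -0.243,  0.11 ]), np.float64(1.0))
rack all (array([ 0.4999, -0.2408,  0.256 ]), np.float64(0.474))
sleeve scene 0.9 2215 (array([ 0.5298,  0.3011, -0.2239]), np.float64(0.065))
sleeve top 0.66 849 (array([ 0.5322,  0.303 , -0.0765]), np.float64(0.229))
sleeve all (array([ 0.5302,  0.2997, -0.1525]), np.float64(0.167))
file wrist 0.71 657 (array([ 0.4932, -0.2126,  0.2005]), np.float64(0.318))
file scene 0.58 528 (array([ 0.4855, -0.2126,  0.2481]), np.float64(0.219))
file all (array([ 0.4919, -0.2109,  0.2444]), np.float64(0.285))
```

View pics/d.png

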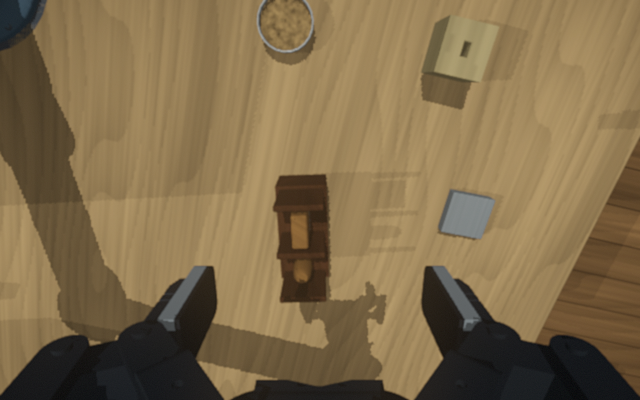

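The wrist view shows the file handle at (299,230), the burnisher at (303,270) and the rest slot at (467,48). The rack yaw is about 0.24. I'll descend above the file for a closer look.

>>> jog_arm([
  [[-1,-34,-40],0,85],
  [[-2,-68,-80],0,85],
  [[-3,-100,-120],0,85],
  [[-3,-100,-141],0,85],
  [[-3,-100,-141],0,85],
])

```text
t: 4.5
eef_pos: [0.4882, -0.2108, 0.2363]
orientation: [-3.133, -0.003, 1.808]
contact_force: [-0.2, 0.7, 0.5]
finger_gap: 0.0851
grasp_force: 0.0
```

Run:
```python
from h import *
c,T=wcam(); print(r.get_obs()['eef_pos'],r.get_obs()['orientation'])
for t in ['file','rack','burnisher']: print(t,[(np.round(d['xyz'],4),round(d['p'],2)) for d in cams.mark_of('wrist',t)[:2]])
v=sil('wrist',c,T,'file')[0]; m=v[2]
print(fit([v[:3]],'file',(.492,-.211,.24),.06))
im=c['image'].copy()
for z in(.13,.06):
  for p in [(.492,-.211,.24)]:
    P=np.array([[sx*.01,sy*.022,z] for sx,sy in((-1,-1),(-1,1),(1,1),(1,-1))])@R.from_euler('z',p[2]).as_matrix().T+[p[0],p[1],0]
    cv2.polylines(im,[np.round(proj(c,T,P)).astype(int)],True,(0,255,0) if z>.1 else (255,0,0),1)
cs,_=cv2.findContours(m.astype(np.uint8),0,1); cv2.drawContours(im,cs,-1,(255,0,255),1)
cv2.imwrite('pics/e.png',cv2.resize(im[60:380,160:480],(800,600))[:,:,::-1])
import pickle; pickle.dump((c,T,m),open('e.pkl','wb'))
```

```text
[ 0.49049063 -0.2101434   0.23873642] [-3.13739343e+00 -1.61011633e-03  1.81031252e+00]
file [(array([ 0.492 , -0.2078,  0.0549]), 0.74)]
rack [(array([ 0.5029, -0.2399,  0.0026]), 0.67)]
burnisher [(array([ 0.5133, -0.2727,  0.0606]), 0.62)]
(array([ 0.4925, -0.2137,  0.2584]), np.float64(0.179))
```

View pics/e.png

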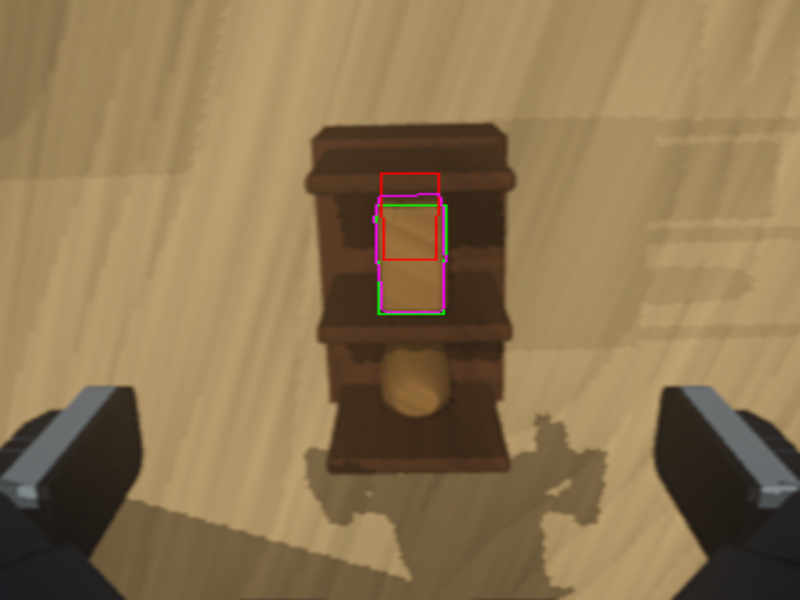

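The green model outline at z = 0.13 matches the handle top at (412,260) in the crop, so both height and position are confirmed. Yaw is about 0.26. I'll grasp now.

>>> jog_arm([
  [[0,-1,-50],0.02,85],
  [[0,-1,-100],0.02,85],
  [[0,-1,-135],0.02,85],
  [[0,-1,-149],0.02,85],
  [[0,-1,-149],0.02,85],
  [[0,-1,-149],0.02,10],
  [[0,-1,-149],0.02,10],
  [[0,-1,-149],0.02,10],
  [[0,-1,-149],0.02,10],
  [[0,-1,-149],0.02,10],
], squeeze=40)

```text
t: 5.75
eef_pos: [0.4927, -0.2115, 0.0923]
orientation: [3.14, 0.001, 1.832]
contact_force: [-0.3, 0.2, 2.9]
finger_gap: 0.0194
grasp_force: 43.1
```

>>> jog_arm([
  [[0,0,10],0,10],
  [[0,0,30],0,10],
  [[0,0,60],0,10],
  [[0,0,100],0,10],
  [[0,0,140],0,10],
  [[0,0,165],0,10],
  [[20,35,165],0,10],
  [[40,70,165],0,10],
  [[53,92,165],0,10],
  [[53,92,165],0,10],
])

```text
t: 6.75
eef_pos: [0.547, -0.1131, 0.2562]
orientation: [3.141, -0.002, 1.841]
contact_force: [-0.3, 0.9, -1.3]
finger_gap: 0.0197
grasp_force: 42.6
```

Run:
```python
from h import *
c,T=wcam(); o=r.get_obs(); print(o['eef_pos'],o['orientation'],o['finger_gap'])
for t in ['file','rest_mouth','burnisher']: print(t,[(np.round(d['xyz'],4),round(d['p'],2)) for d in cams.mark_of('wrist',t)[:2]])
cv2.imwrite('pics/f.png',c['image'][:,:,::-1])
import pickle; pickle.dump((c,T),open('f.pkl','wb'))
```

```text
[ 0.54558896 -0.11633099  0.25611757] [-3.14084067e+00 -3.98392366e-04  1.83724351e+00] 0.01957357218714795
file [(array([ 0.5485, -0.1094,  0.2204]), 0.89)]
rest_mouth [(array([0.6367, 0.0346, 0.0654]), 0.88)]
burnisher [(array([ 7.335e-01, -1.750e-01,  2.000e-04]), 0.18)]
```

View pics/f.png

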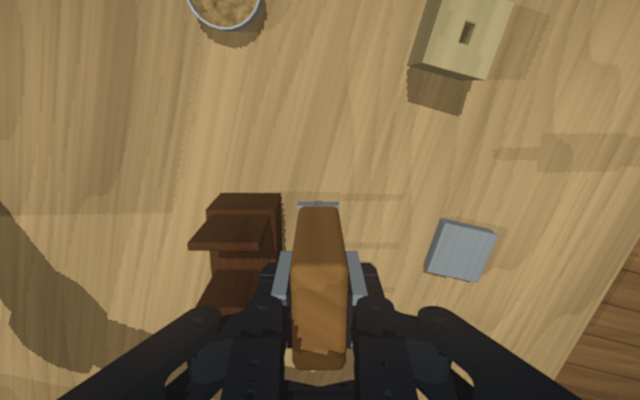

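The file is held, with its handle at (320,290). The rest slot shows at (466,33) and the rack is behind on the left. Now I'll measure the rest's yaw from the earlier full view with GrabCut, and check where the file sits in the hand.

Run:
```python
from h import *
import pickle
V,(c,T)=pickle.load(open('v.pkl','rb'))
views=[]
cs={'d':(c,T),'scene':fixed('scene'),'top':fixed('top')}
for n,(c,T) in cs.items():
    p0=(.6355,.036,-.1); m0=render(c,T,'rest',p0).astype(np.uint8)
    k=np.ones((3,3),np.uint8); g=np.full(m0.shape,2,np.uint8)
    g[cv2.dilate(m0,k,iterations=7)==0]=0; g[m0>0]=3; g[cv2.erode(m0,k,iterations=4)>0]=1
    cv2.grabCut(c['image'][:,:,::-1].copy(),g,None,np.zeros((1,65)),np.zeros((1,65)),5,cv2.GC_INIT_WITH_MASK)
    m=(g==1)|(g==3); views.append((c,T,m)); print(n,m.sum(),m0.sum(),fit([views[-1]],'rest',p0))
print('all',fit(views,'rest',(.6355,.036,-.1)))
c,T=cs['d']; im=c['image']; 
def slot(c,T,roi):
    x0,y0,x1,y1=roi; g=cv2.cvtColor(c['image'][y0:y1,x0:x1],cv2.COLOR_RGB2GRAY).astype(float)
    w=np.clip(np.median(g)-25-g,0,None); n,l,s,ce=cv2.connectedComponentsWithStats((w>0).astype(np.uint8))
    i=1+np.argmax(s[1:,4]); ys,xs=np.nonzero(l==i); P=back(c,T,np.c_[xs+x0,ys+y0],.06)[:,:2]
    e,U=np.linalg.eigh(np.cov(P.T)); print('slot',len(xs),P.mean(0),np.arctan2(-U[0,1],U[1,1]),np.sqrt(12*e))
slot(c,T,(452,33,484,62))
c,T=pickle.load(open('f.pkl','rb')); slot(c,T,(448,12,488,56))
im=c['image'].copy(); a=1.837-np.pi/2
for off in(0,):
  for z in(.294,.224):
    P=np.array([[sx*.01,sy*.022,z] for sx,sy in((-1,-1),(-1,1),(1,1),(1,-1))])@R.from_euler('z',a).as_matrix().T+[.5456,-.1163,0]
    cv2.polylines(im,[np.round(proj(c,T,P)).astype(int)],True,(0,255,0) if z>.25 else (255,0,0),1)
P=render(c,T,'rest',(.6355,.036,-.1)); k,_=cv2.findContours(P.astype(np.uint8),0,1); cv2.drawContours(im,k,-1,(0,255,0),1)
A=cv2.resize(im[190:390,230:430],(400,400),interpolation=1); B=cv2.resize(im[0:110,390:530],(400,314))
B=cv2.copyMakeBorder(B,0,86,0,0,0); cv2.imwrite('pics/g.png',np.hstack([A,B])[:,:,::-1])
```

```text
d 3720 3891 (array([0.6394, 0.0383, 0.0268]), np.float64(0.039))
scene 1225 1199 (array([ 0.6399,  0.0362, -0.0309]), np.float64(0.083))
top 654 703 (array([0.6388, 0.0368, 0.0241]), np.float64(0.055))
all (array([ 0.6392,  0.0376, -0.0025]), np.float64(0.069))
slot 119 [0.63874045 0.03807936] 0.0034998103061873826 [0.0090264  0.01753038]
slot 240 [0.6387927  0.03817033] 0.01913967737990249 [0.00926055 0.01774854]
```

View pics/g.png

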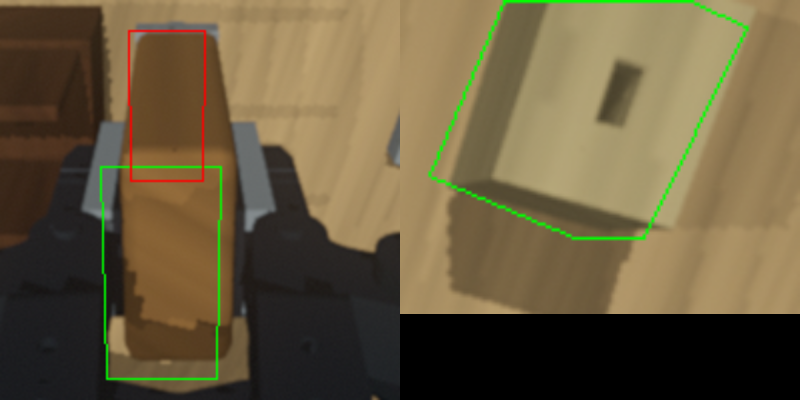

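The slot is at about (0.6376, 0.0379) with yaw 0.01. Both views agree, after correcting a 1 mm lateral camera bias seen on the held handle. I'll move over it.

>>> jog_arm([
  [[20,34,-10],-0.1,10],
  [[40,68,-30],-0.2,10],
  [[60,102,-50],-0.25,10],
  [[80,136,-70],-0.25,10],
  [[92.5,157,-85],-0.25,10],
  [[92.5,157,-95],-0.25,10],
  [[92.5,157,-95],-0.25,10],
  [[92.5,157,-95],-0.25,10],
])

```text
t: 7.85
eef_pos: [0.6371, 0.0347, 0.1616]
orientation: [-3.141, 0.002, 1.578]
contact_force: [-1.0, -0.7, -0.8]
finger_gap: 0.0196
grasp_force: 42.4
```

Run:
```python
from h import *
c,T=wcam(); print(T[:3,3]); o=r.get_obs(); print(o['eef_pos'],o['orientation'],o['contact_force'])
for t in ['file','rest_mouth']: print(t,[(np.round(d['xyz'],4),round(d['p'],2)) for d in cams.mark_of('wrist',t)[:2]])
cv2.imwrite('pics/i.png',cv2.resize(c['image'][100:380,200:440],(600,600*280//240))[:600,:,::-1])
```

```text
[0.63719169 0.11440269 0.30475343]
[0.63750954 0.03463158 0.16230206] [3.14047745e+00 1.02862967e-03 1.57774293e+00] [ 0.64990308 -0.15589338 -0.21174218]
file [(array([0.6409, 0.036 , 0.124 ]), 0.9)]
rest_mouth [(array([0.6368, 0.0381, 0.0614]), 0.82)]
```

View pics/i.png

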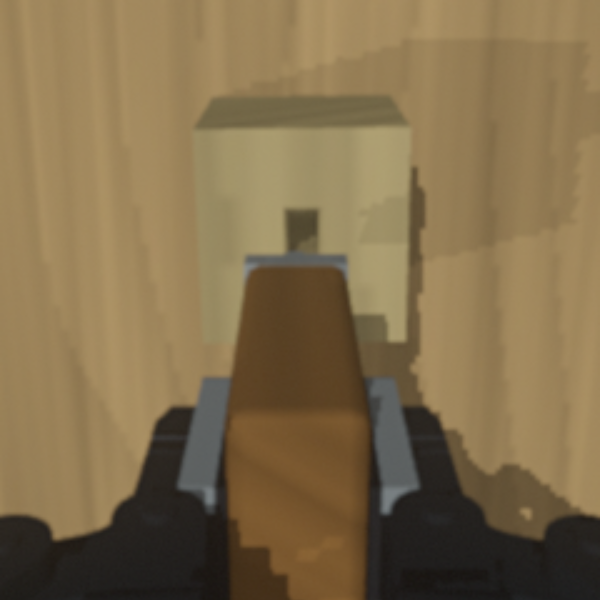

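The handle is centred at column 297 and the slot at column 302 of the crop, so the slot is about 1 mm towards +x and 3 mm towards +y from the tool. I'll correct that and lower.

>>> jog_arm([
  [[1,3,0],0,10],
  [[1,3,-5],0,10],
  [[1,3,-15],0,10],
  [[1,3,-22],0,10],
  [[1,3,-29],0,10],
  [[1,3,-29],0,10],
])

```text
t: 8.6
eef_pos: [0.6389, 0.0402, 0.135]
orientation: [-3.141, -0.001, 1.581]
contact_force: [-4.6, -0.5, 14.6]
finger_gap: 0.0196
grasp_force: 44.4
```

The force suggests the tip is in the slot but the blade's shoulder is caught on the edge. I'll back up a little, shift and retry.

>>> jog_arm([
  [[0,0,5],0,10],
  [[-1,-2.5,5],0,10],
  [[-1,-2.5,5],0,10],
  [[-1,-2.5,0],0,10],
  [[-1,-2.5,-5],0,10],
  [[-1,-2.5,-5],0,10],
])

```text
t: 9.2
eef_pos: [0.6375, 0.0384, 0.1259]
orientation: [3.141, 0.001, 1.582]
contact_force: [1.5, 0.0, -1.9]
finger_gap: 0.0197
grasp_force: 42.4
```

>>> jog_arm([
  [[0,0,-8],0,10],
  [[0,0,-16],0,10],
  [[0,0,-24],0,10],
  [[0,0,-31],0,10],
  [[0,0,-34],0,10],
  [[0,0,-35],0,10],
  [[0,0,-35],0,10],
])

```text
t: 9.9
eef_pos: [0.6376, 0.0383, 0.0924]
orientation: [3.142, -0.0, 1.582]
contact_force: [1.5, 1.2, -0.3]
finger_gap: 0.0194
grasp_force: 42.7
```

>>> jog_arm([
  [[0,0,-1],0,10],
  [[0,0,-1],0,10],
  [[0,0,-1],0,50],
  [[0,0,-1],0,85],
  [[0,0,-1],0,85],
  [[0,0,-1],0,85],
  [[0,0,-1],0,85],
  [[0,0,40],0,85],
  [[0,0,80],0,85],
  [[0,0,120],0,85],
])

```text
t: 10.9
eef_pos: [0.637, 0.0381, 0.2132]
orientation: [-3.141, 0.0, 1.582]
contact_force: [1.1, 0.4, 1.2]
finger_gap: 0.0851
grasp_force: 0.0
```

>>> jog_arm([
  [[0,0,20],0.15,85],
  [[0,0,20],0.3,85],
  [[0,0,20],0.45,85],
  [[0,0,20],0.6,85],
  [[0,0,20],0.75,85],
  [[0,0,20],0.9,85],
  [[0,0,20],1.05,85],
  [[0,0,20],1.2,85],
  [[0,0,20],1.35,85],
  [[0,0,20],1.5,85],
])

```text
t: 11.9
eef_pos: [0.6373, 0.038, 0.2321]
orientation: [-3.141, -0.0, 3.088]
contact_force: [0.8, -0.8, 0.1]
finger_gap: 0.0853
grasp_force: 0.0
```

Run:
```python
from h import *
c,T=wcam(); o=r.get_obs(); print(o['eef_pos'],o['orientation'],o['contact_force'],o['q'])
for t in ['file']:
    print(t,[(np.round(d['xyz'],4),round(d['p'],2)) for d in cams.mark_of('wrist',t)[:2]])
    v=sil('wrist',c,T,'file')[0]; print(v[3],fit([v[:3]],'file',(.638,.038,.01),.06))
c2,T2=fixed('scene'); print([(np.round(d['xyz'],4),round(d['p'],2)) for d in cams.mark_of('scene','file')[:2]])
im=c['image'].copy()
k,_=cv2.findContours(render(c,T,'file',(.638,.038,.01),.06).astype(np.uint8),0,1); cv2.drawContours(im,k,-1,(0,255,0),1)
cv2.imwrite('pics/j.png',im[:,:,::-1])
```

```text
[0.63731246 0.03794917 0.23214795] [-3.14148610e+00 -3.07214033e-04  3.09144283e+00] [ 0.10480519 -0.16370679  0.55631557] [-0.41465631  0.37376315  0.36871295  1.64014385 -0.14428196  1.15492704
  1.5099572 ]
file [(array([0.6363, 0.042 , 0.056 ]), 0.59)]
0.96 (array([0.6385, 0.0382, 0.0708]), np.float64(0.106))
[(array([0.6402, 0.0355, 0.0627]), 0.89)]
```

View pics/j.png

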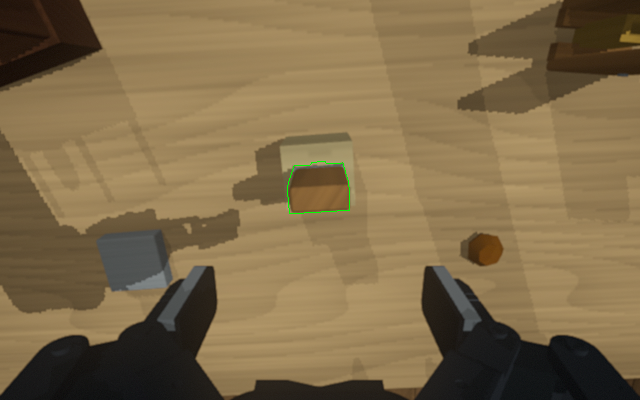

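The file stands in the rest block and is let go. The model outline at (319,188) fits, and the stone and block are unmoved. Now I'll take it by the narrow ends.

>>> jog_arm([
  [[0,0,-40],0.07,85],
  [[0,0,-85],0.07,85],
  [[0,0,-125],0.07,85],
  [[0,0,-144],0.07,85],
  [[0,0,-144],0.07,85],
  [[0,0,-144],0.07,30],
  [[0,0,-144],0.07,30],
  [[0,0,-144],0.07,30],
  [[0,0,-144],0.07,30],
  [[0,0,-144],0.07,30],
], squeeze=60)

```text
t: 13.15
eef_pos: [0.6395, 0.0383, 0.0907]
orientation: [3.141, 0.005, -3.132]
contact_force: [0.3, -0.8, 6.1]
finger_gap: 0.0439
grasp_force: 61.5
```

>>> jog_arm([
  [[0,0,15],0,30],
  [[0,0,50],0,30],
  [[0,0,95],0,30],
  [[0,10,140],0,30],
  [[-3,50,172],0,30],
  [[-8,100,172],-0.08,30],
  [[-13,150,172],-0.16,30],
  [[-18,200,172],-0.16,30],
  [[-24,245,172],-0.16,30],
  [[-28,262,172],-0.16,30],
])

```text
t: 14.15
eef_pos: [0.6053, 0.309, 0.2598]
orientation: [3.138, -0.004, 3.002]
contact_force: [-1.1, 1.2, -0.9]
finger_gap: 0.0434
grasp_force: 62.1
```

>>> jog_arm([
  [[0,0,0],0,30],
  [[0,0,0],0,30],
  [[0,0,0],0,30],
  [[0,0,0],0,30],
])

```text
t: 14.55
eef_pos: [0.6106, 0.2967, 0.2605]
orientation: [-3.14, 0.001, 2.987]
contact_force: [-0.1, -0.4, -1.1]
finger_gap: 0.0432
grasp_force: 62.1
```

Run:
```python
from h import *
import pickle
c,T=wcam(); o=r.get_obs(); print(T[:3,3],o['eef_pos'],o['orientation'],o['finger_gap'])
for t in ['file','sleeve_mouth','sleeve']: print(t,[(np.round(d['xyz'],4),round(d['p'],2)) for d in cams.mark_of('wrist',t)[:2]])
v=sil('wrist',c,T,'sleeve')[0]; print(v[3],v[2].sum(),fit([v[:3]],'sleeve',(.531,.3,-.17)))
pickle.dump((c,T,v[2]),open('k.pkl','wb'))
im=c['image']; A=cv2.resize(im[0:200,200:440],(480,400)); B=cv2.resize(im[180:400,200:440],(320,293))
B=cv2.copyMakeBorder(B,0,107,0,0,0); cv2.imwrite('pics/k.png',np.hstack([A,B])[:,:,::-1])
```

```text
[0.53311882 0.30946951 0.40373927] [0.61042562 0.29729674 0.26051633] [-3.14067740e+00  3.98405859e-04  2.98762481e+00] 0.04318675703710044
file [(array([0.611 , 0.2993, 0.2274]), 0.61)]
sleeve_mouth [(array([0.5308, 0.3005, 0.0568]), 0.72)]
sleeve [(array([ 0.5295,  0.3036, -0.002 ]), 0.75)]
0.92 7561 (array([ 0.5323,  0.3021, -0.1299]), np.float64(0.222))
```

View pics/k.png

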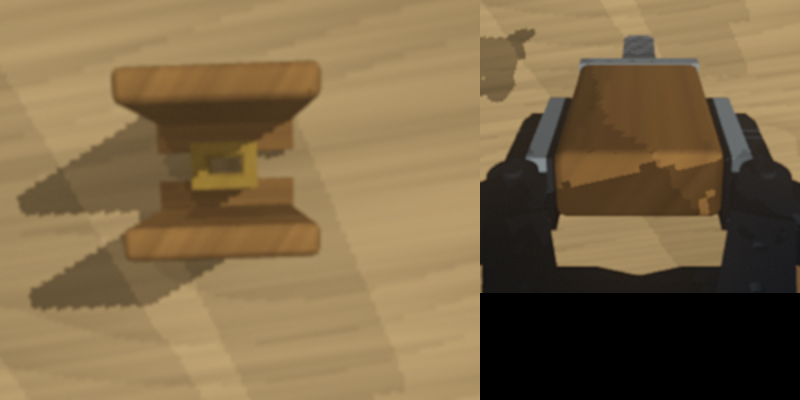

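The file is held squarely, with its handle centred near column 319 and the blade at about (319,208) in full-frame pixels. The brass sleeve shows in the crop at about (224,166), between the cheek tops. I've used all my picture views, so I'll measure numerically from here.

Run:
```python
from h import *
import pickle
c,T,m=pickle.load(open('k.pkl','rb')); im=c['image']; o=r.get_obs()
hsv=cv2.cvtColor(im,cv2.COLOR_RGB2HSV).astype(int)
roi=hsv[64:100,288:336]
print(roi[28,10],roi[20,18],roi[28,30],hsv[30,312],hsv[20,210])
for y in range(64,100): print(y,''.join('%3d'%(v//2) for v in im[y,290:336,2]), )
# brass mask: yellow hue
b=((hsv[:,:,0]>19)&(hsv[:,:,1]>150)); b[:60]=0;b[105:]=0;b[:,:280]=0;b[:,345:]=0
ys,xs=np.nonzero(b); print(b.sum(),xs.min(),xs.max(),ys.min(),ys.max())
cn=max(cv2.findContours(b.astype(np.uint8),0,1)[0],key=cv2.contourArea)
P=back(c,T,cn[:,0],.06)[:,:2]; rc=cv2.minAreaRect((P*1000).astype(np.float32)); print(rc)
# IoU yaw/pose fit with cheeks tops from network mask, many yaws
for z,pts in((.146,[(256,35),(360,31)]),(.146,[(263.5,129),(359,125)])):
    q=back(c,T,pts,z); d=q[1]-q[0]; print('edge yaw',np.arctan2(-d[0],d[1]),q[:,:2])
```

```text
[ 21 169 154] [ 18 126  87] [ 21 167 153] [ 19 106 169] [ 19 105 172]
64  16 16 16 17 17 16 16 16 17 14 15 15 17 16 16 16 16 16 16 15 16 16 15 15 16 16 16 15 16 16 17 16 15 17 16 16 16 15 17 16 17 16 16 16 16 15
65  17 16 15 16 16 16 17 15 15 16 15 16 16 15 16 15 16 16 17 16 16 16 16 16 16 15 15 16 16 15 15 16 16 15 17 16 15 17 16 15 16 15 17 17 16 16
66  15 16 15 17 16 15 15 15 15 16 16 15 16 15 16 17 16 15 16 15 15 15 15 15 15 15 16 15 16 15 16 16 16 16 16 16 16 16 16 16 15 17 18 20 20 21
67  16 15 14 16 15 16 16 16 15 15 16 15 16 15 16 16 16 15 15 15 15 17 15 15 16 15 17 16 15 16 16 16 15 16 16 15 16 15 15 16 16 19 23 24 24 24
68  16 15 16 16 16 17 17 16 16 16 16 16 16 15 15 16 15 16 16 16 17 16 17 16 16 15 15 16 16 17 16 16 15 17 16 16 16 16 16 16 17 22 24 26 25 25
69  16 15 16 16 16 16 16 16 16 16 15 16 16 17 16 15 16 15 16 16 16 16 15 17 16 16 15 17 16 16 15 15 16 15 15 15 16 15 18 19 22 23 25 26 26 25
70  16 16 16 17 16 17 17 16 16 17 16 16 15 17 16 16 16 16 17 17 17 16 16 16 16 17 17 16 17 16 16 17 16 16 17 17 17 20 22 24 26 25 25 26 26 26
71  17 16 17 16 17 17 16 17 17 15 16
[... 3663 characters left out ...]
18 17 18 18 17 14 15 15 15 15 15 15 16 15 15 16 15 16 15 16 15 15 16 16 17 15 16 18 20 23 25 25 24 25 25 25 25 25 25 24 25 24 25 24 24
98  18 18 18 18 18 16 16 15 15 16 15 15 15 15 16 15 15 15 16 15 15 15 15 16 19 20 21 20 23 24 24 25 25 25 24 24 24 25 25 25 26 24 25 25 25 25
99  18 19 18 19 19 16 16 16 16 15 15 16 17 16 16 16 15 15 16 16 16 15 16 17 22 25 25 25 26 25 25 25 26 25 26 25 26 25 25 25 25 25 25 26 27 25
591 296 328 71 94
((532.1136474609375, 302.7470397949219), (29.434310913085938, 19.940895080566406), 81.16289520263672)
edge yaw -0.11932006371117472 [[0.49729574 0.27281828]
 [0.50543561 0.34071301]]
edge yaw -0.11280698770102043 [[0.55803369 0.2654163 ]
 [0.56566841 0.33280845]]
```

The brass measures 29.4 × 19.9 mm, as it should, centred at (532.1, 302.7). The cheeks' midpoint agrees, and the yaw is about −0.12. With the lateral bias removed the target is (531.8, 301.5). I'll move there and lower the tip to just above the mouth.

>>> jog_arm([
  [[-40,2,0],0.034,30],
  [[-70,4,0],0.034,30],
  [[-78.6,4,0],0.034,30],
  [[-78.6,4,0],0.034,30],
  [[-78.6,4,0],0.034,30],
  [[-78.6,4,-40],0.034,30],
  [[-78.6,4,-75],0.034,30],
  [[-78.6,4,-100],0.034,30],
  [[-78.6,4,-108],0.034,30],
  [[-78.6,4,-108],0.034,30],
])

```text
t: 15.8
eef_pos: [0.5313, 0.3031, 0.1509]
orientation: [-3.139, -0.001, 3.024]
contact_force: [0.8, -0.1, -1.8]
finger_gap: 0.043
grasp_force: 62.2
```

>>> jog_arm([
  [[0,0,0],0,30],
  [[0,0,0],0,30],
  [[0,0,0],0,30],
  [[0,0,0],0,30],
])

```text
t: 16.2
eef_pos: [0.5315, 0.3047, 0.1535]
orientation: [3.14, 0.002, 3.026]
contact_force: [-0.0, 0.3, -1.0]
finger_gap: 0.0432
grasp_force: 62.2
```

>>> jog_arm([
  [[0,-2.5,0],0,30],
  [[0,-2.5,0],0,30],
  [[0,-2.5,-6],0,30],
  [[0,-2.5,-10],0,30],
  [[0,-2.5,-14],0,30],
  [[0,-2.5,-17],0,30],
  [[0,-2.5,-17],0,30],
])

```text
t: 16.9
eef_pos: [0.5304, 0.3016, 0.1344]
orientation: [-3.141, -0.001, 3.026]
contact_force: [-0.5, 0.1, -0.5]
finger_gap: 0.0435
grasp_force: 62.2
```

>>> jog_arm([
  [[0,0,-3],0,30],
  [[0,0,-6],0,30],
  [[0,0,-9],0,30],
  [[0,0,-9],0,30],
])

```text
t: 17.3
eef_pos: [0.5305, 0.3016, 0.1256]
orientation: [-3.141, -0.001, 3.026]
contact_force: [-0.8, 0.1, -0.5]
finger_gap: 0.0437
grasp_force: 62.1
```

The blade is in the sleeve without resistance. I'll push down onto the plug with a firmer grip.

>>> jog_arm([
  [[0,0,0],0,30],
  [[0,0,-4],0,30],
  [[0,0,-8],0,30],
  [[0,0,-12],0,30],
  [[0,0,-16],0,30],
  [[0,0,-20],0,30],
  [[0,0,-24],0,30],
  [[0,0,-28],0,30],
  [[0,0,-31],0,30],
  [[0,0,-31],0,30],
], squeeze=90)

```text
t: 18.3
eef_pos: [0.5311, 0.3018, 0.0953]
orientation: [3.141, 0.0, 3.026]
contact_force: [-0.7, -0.3, 2.4]
finger_gap: 0.043
grasp_force: 93.7
```

>>> jog_arm([
  [[0,0,-2],0,30],
  [[0,0,-4],0,30],
  [[0,0,-6],0,30],
  [[0,0,-6],0,30],
  [[0,0,-6],0,30],
])

```text
t: 18.8
eef_pos: [0.5312, 0.3018, 0.0909]
orientation: [3.141, -0.0, 3.026]
contact_force: [-2.1, -2.3, 11.9]
finger_gap: 0.0431
grasp_force: 94.8
```

>>> jog_arm([
  [[0,0,-2],0,30],
  [[0,0,-3],0,30],
  [[0,0,-3],0,30],
  [[0,0,-3],0,30],
])

```text
t: 19.2
eef_pos: [0.5313, 0.3018, 0.0908]
orientation: [3.141, -0.001, 3.026]
contact_force: [-7.6, -4.9, 25.1]
finger_gap: 0.0431
grasp_force: 96.2
```

The height stopped changing while the force rose, so it is seated on the rim. I'll relax, release and retreat.

>>> jog_arm([
  [[0,0,3],0,30],
  [[0,0,3],0,30],
  [[0,0,3],0,60],
  [[0,0,3],0,85],
  [[0,0,3],0,85],
  [[0,0,3],0,85],
  [[0,0,3],0,85],
  [[0,0,40],0,85],
  [[0,0,85],0,85],
  [[0,0,130],0,85],
])

```text
t: 20.2
eef_pos: [0.5303, 0.3013, 0.2168]
orientation: [-3.14, -0.001, 3.026]
contact_force: [0.2, 0.5, 0.5]
finger_gap: 0.085
grasp_force: 0.0
```

>>> jog_arm([
  [[20,0,30],0,85],
  [[50,0,50],0,85],
  [[80,0,50],0,85],
  [[80,0,50],0,85],
  [[80,0,50],0,85],
  [[80,0,50],0,85],
])

```text
t: 20.8
eef_pos: [0.6096, 0.3021, 0.2652]
orientation: [-3.141, -0.002, 3.027]
contact_force: [-0.1, 0.8, 0.7]
finger_gap: 0.085
grasp_force: 0.0
```

Run:
```python
from h import *
c,T=wcam(); print(T[:3,3],r.get_obs()['contact_force'])
print([(np.round(d['xyz'],4),round(d['p'],2)) for d in cams.mark_of('wrist','file')[:2]])
v=sil('wrist',c,T,'file')[0]
for z in(.05,.055,.06,.065): print(z,v[3],fit([v[:3]],'file',(.532,.302,-.12),z))
for n in('scene','top'):
    c,T=fixed(n)
    for t in('file','burnisher','tin','block','stone'): print(n,t,[(np.round(d['xyz'],3).tolist(),round(d['p'],2)) for d in cams.mark_of(n,t)[:2]])
```

```text
[0.53203514 0.31159409 0.40867317] [ 0.01411783 -0.35516414 -0.31353372]
[(array([0.5338, 0.3008, 0.0581]), 0.71)]
0.05 0.77 (array([ 0.5331,  0.3019, -0.1046]), np.float64(0.033))
0.055 0.77 (array([ 0.533 ,  0.3016, -0.1131]), np.float64(0.053))
0.06 0.77 (array([ 0.5337,  0.3028, -0.1158]), np.float64(0.101))
0.065 0.77 (array([ 0.5333,  0.3011, -0.1152]), np.float64(0.117))
scene file [([0.533, 0.301, 0.058], 0.71)]
scene burnisher [([0.509, -0.27, 0.062], 0.65)]
scene tin [([0.42, 0.02, -0.004], 0.58)]
scene block [([0.74, -0.173, 0.004], 0.75)]
scene stone [([0.744, 0.217, -0.0], 0.82)]
top file [([0.53, 0.304, 0.06], 0.74)]
top burnisher [([0.511, -0.27, 0.06], 0.49)]
top tin [([0.418, 0.017, -0.002], 0.59), ([0.53, 0.305, 0.061], 0.28)]
top block [([0.742, -0.177, 0.002], 0.73)]
top stone [([0.747, 0.223, 0.003], 0.71)]
```

The file is home at z of about 0.058–0.060, upright, and the other things have not moved. I'll hand the job in.

```bash
python3 -c "
from bench import ticket
print(ticket.sign_off())"
```

```text
the job is handed in; nothing more can be done
None
```

I stood the file in the rest block, regrasped it by its narrow ends and pushed it home onto the sleeve's rim. It is let go there with the other things unmoved, and the job is handed in; sign-off returned no verdict.

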